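# Complete the row of caps on the print tray

## Robot

A 6-joint arm with a two-finger parallel gripper is mounted at the origin on a cart in front of the work surface, level with it; the furniture and walls round the work are solid. World frame = base frame: x ahead of the robot, y to its left, z up, the work surface at z = 0. Lengths are in mm, angles in degrees, forces in N, time in s.
With the tool pointing down it reaches from about 400 to 825 mm from the base axis. Payload 7 kg.
Tool frame: the origin (TCP) lies midway between the tips of the shut fingers; the grasp point (between the pads) lies 19 mm behind it; z points along the fingers, y is the direction in which the jaws open and shut (so a half turn about z gives the same grasp; the last joint's range is limited). The gripper opens to 88 mm and grips with 3 to 60 N. Pads are 19 mm wide; open, the fingers measure 130 mm over their backs; the gripper's body (78 mm by 193 mm) begins 47 mm behind the grasp point.
Start: joints at [89.387, 20.546, 0.682, 0, -70.136, -16.507], TCP at [198.711, 645.065, 226.561] pointing down, gripper open.
Joint ranges: [-176.03, 176.03], [-82.01, 121.73], [-58.28, 71.71], [-173.87, 95.51], [-174.79, -0.11], [-173.66, 173.66]. Speed limits (degrees/s): [136.94, 136.94, 172.46, 180, 180, 180].

## Interface

Orientations are given as [roll, pitch, yaw] about the fixed x, y, z axes, in that order (R = Rz(yaw) Ry(pitch) Rx(roll)).
In Python, from workcell import arm gives the robot as it stands.
- The arm moves only by the shell command python3 -m inch 'ROWS' [FORCE]. ROWS is JSON, a list of rows, each a list of 3 entries, a list of its own where there are three numbers: the turn, a rotation vector about the tool's x, y, z in rad, then the shift along the tool's x, y, z in cm, then the opening, from 0 (shut) to 1 (fully open). A call has 1 to 8 rows; each row is the pose to reach, as a shift and turn from the pose measured when the call began, along the tool's axes at that moment; what a row does not reach only later rows make up. A row lasts 1/8 s, in which the tool goes at most 62.5 mm and 10.7 degrees, less where a joint would pass 70% of its speed; a pose out of reach is approached as far as the arm can. A call with a gripper value outside its range is refused whole. The fingers move at their own pace and stop on an object; FORCE is the grip in N (left out, the last holds). Time passes only in rows, so rows that repeat a pose let the fingers close. It gives the time, the measured TCP pose, the force and the opening at its end, in the units of the state.
- arm.observe(): the state, without advancing time (a new reading comes with each control period).
- arm.read_camera(name): name is "side" or "top" or "wrist"; returns a dict with "image" (400x640x3 uint8, blue, green, red), "intrinsics" (3x3 intrinsics, pixels), "R" (3x3) and "t" (3): a world point X has camera coordinates R X + t; the wrist camera has in their place "mount" (4x4, takes a point from camera to tool coordinates, whose origin is the TCP and whose axes are the flange's). Camera axes: x right, y down, z forward; pixel columns grow to the right and rows downward; lengths in mm; the calibration is good to about 2 mm. A picture is of the moment at which its call begins: read the wrist's pose just before it. There is no depth.
- arm.finish_job(): hands the job in, once; it reports no verdict.
Trained networks look in a picture, given as the dict that the camera call returned (one of the last four; its "shot" number tells which), for a name from the list of things; names that differ only in an ending like _2 or _b are one class to them, and where a whole thing is asked for, a point or a joint stands for the part that bears it (a point fixed in the world has none). Each returns a list of dicts, best first, with "score" (0 to 1); they miss things now and then, are a little off and sometimes report something else, mostly with a low value. They report only what shows in the picture. A call takes as long as a camera call.
- arm.look_for(query, picture): "position" ([column, row] in pixels, amid what is visible of it).
The state is a dict: "t": time; "joint_positions": joint angles; "joint_velocities": joint speeds; "effort": joint torques, N m; "eef_pos": TCP position; "eef_rot": TCP orientation; "force": force on the tool from outside, world axes, zero at the start; "ft_torque": the same for the moment, N m; "grip_width": finger opening in mm.
Only numpy, scipy, OpenCV 4.12 (cv2) and the standard library are available. Lean on these libraries where they do the work, as an engineer would, in place of code of your own. Each camera call takes 0.05 s, during which the arm holds its last target.

## Task

The print tray needs its near row of caps completed: pick up the two black caps that lie loose on the bench between the big pale sack of caps and the wooden-framed screen-printing jig, and lay them in the two empty blue rings of the tray, one cap in each ring. Lay them flat, the same side up as they lie now, well inside their rings.

Things in the scene. Friction and masses are not known exactly. Their poses are not given: they have to be found in the camera images.
- cap_a: One of the two loose black caps: a round disc, 24 mm across, 9 mm high, 12 g, flat on the bench (z = 0) on the robot's side of the tray. Pinch it across the rim, in any direction. Origin: centre of its underside; z axis up. A beige ring of about the same size (a rolled finger cot) lies near by and is not wanted. Either cap may go into either ring.
- cap_b: The other loose black cap, just like cap_a.
- ring_a: One of the two empty blue rings painted on the tray: origin at its centre, on the tray's floor, 6 mm above the bench; z up, x across the rows towards the far row, y along the row. Flat paint, 46 mm inside, 51 mm outside, a 4 mm blue dot in the centre.
- ring_b: The other empty ring, like ring_a. The fixed white tray, 138 x 208 mm with a grey rim 4 mm wide and 3 mm above its floor, has two rows of three rings 70 mm apart both ways. The far row is full; the near row has one cap laid and two empty rings, in any order, 34 mm from the tray's near edge. The laid caps are like the loose ones, but stuck down.

How it is judged (in metres and radians):
At the end, for the whole second after the job is handed in: Each of the two loose caps lies at rest on the tray's floor, within 12 mm of the centre of an empty ring (so inside the ring), one in each ring, flat within 10 degrees and the same side up as at the start (((horizontal distance between cap_a and ring_a below 0.012 m and horizontal distance between cap_b and ring_b below 0.012 m) or (horizontal distance between cap_a and ring_b below 0.012 m and horizontal distance between cap_b and ring_a below 0.012 m)) and z of each of cap_a, cap_b in the frame of ring_a below 0.003 m and angle between each of cap_a, cap_b's own z axis and vertical below 0.17 rad and linear speed of each of cap_a, cap_b below 0.02 m/s); the robot touches nothing.
It also fails if it takes over 45 s, if anything falls off the work surface, if the arm or the gripper's body presses on something with over 40 N, if the wrist force passes 120 N, or if a joint passes its speed limit or range.

## Working session

There is one attempt and no reset: what is moved stays moved. The work goes in short steps, Python scripts to look and compute and a shell command to move; the robot and the scene stay as the last step left them, time stands still between calls to the robot, and variables do not carry over. Pictures are saved under pics/ and viewed, and the job is handed in when it is done.

```bash
ls; mkdir -p pics
cat > h.py <<'E'
import numpy as np, cv2
from scipy.spatial.transform import Rotation as Ro
from workcell import arm
def ray(p,px,st=None):
    K=np.array(p["intrinsics"]);d=np.linalg.solve(K,[px[0],px[1],1.])
    if "mount" in p:
        M=np.array(p["mount"]);R=Ro.from_euler('xyz',st["eef_rot"],degrees=True).as_matrix()
        o=R@M[:3,3]+np.array(st["eef_pos"]);return o,R@M[:3,:3]@d
    R=np.array(p["R"]);t=np.array(p["t"]);return -R.T@t,R.T@d
def at(p,px,z,st=None):
    o,d=ray(p,px,st);return o+d*(z-o[2])/d[2]
E
python3 - <<'E'
from h import *
s=arm.observe();print(s["t"],s["eef_pos"],s["eef_rot"],s["grip_width"],s["force"])
for n in("side","top","wrist"):
    p=arm.read_camera(n);cv2.imwrite(f"pics/{n}0.png",p["image"])
    for q,z in(("cap_a",9),("ring_a",6)):
        for r in arm.look_for(q,p):print(n,q,np.round(r["position"]),round(r["score"],2),np.round(at(p,r["position"],z,s)))
E
```

```text
pics
0.0 [198.58586128 644.61128417 225.62296074] [ 1.79904311e+02 -9.01305220e-03 -1.71275206e+01] 87.61992912635652 [ 0.46949337 -0.18187028  0.23598029]
side cap_a [355. 237.] 0.51 [ 435. -164.    9.]
top cap_a [271. 257.] 0.54 [ 435. -151.    9.]
```

View pics/side0.png

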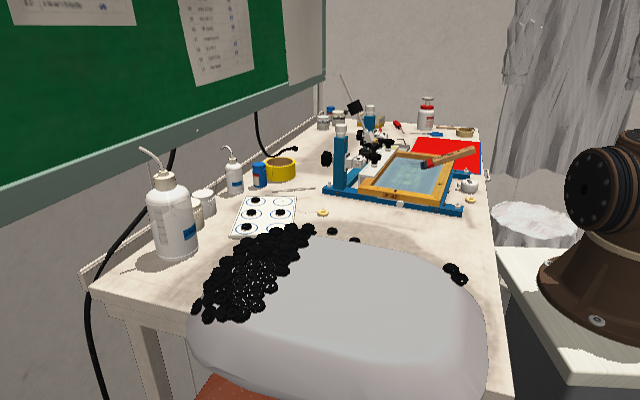

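View pics/top0.png

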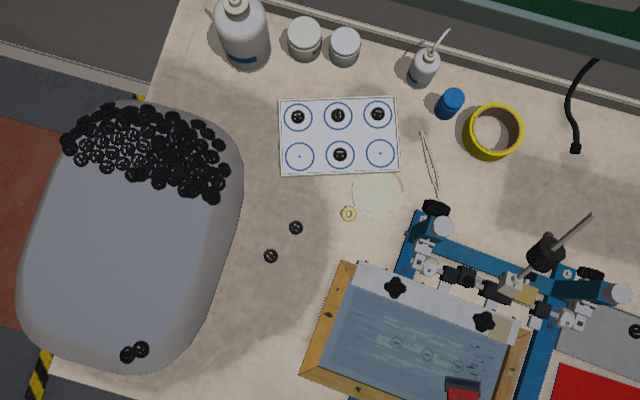

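View pics/wrist0.png

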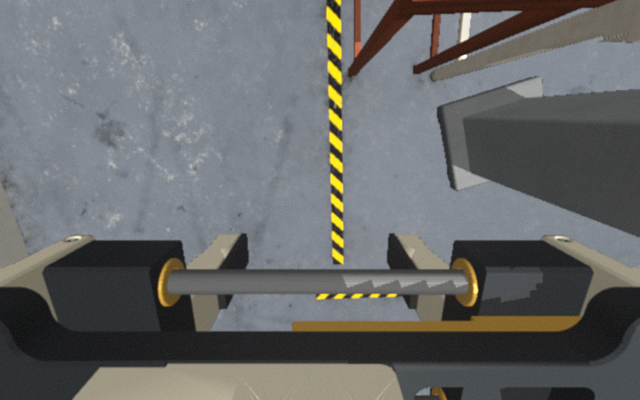

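The side and top views show the two loose caps at top px (271,257) and (296,228). The empty rings are at about (299,157) and (380,154), with a laid cap at (340,155) and the beige ring at (348,213). The wrist camera sees only floor.

Run:
```python
from h import *
p=arm.read_camera("top");im=p["image"]
c=im[80:290,230:450];cv2.imwrite("pics/topc.png",cv2.resize(c,None,fx=2.8,fy=2.8,interpolation=cv2.INTER_CUBIC))
hsv=cv2.cvtColor(im,cv2.COLOR_BGR2HSV)
print("cam",np.round(ray(p,[320,200])[0]))
g=hsv[...,2]
m=(g<75).astype(np.uint8); m[:,:240]=0;m[290:]=0
n,l,s,cen=cv2.connectedComponentsWithStats(m)
for i in range(1,n):
    if 30<s[i,4]<400 and cen[i,0]<400: print("dark",np.round(cen[i],1),s[i,4],np.round(at(p,cen[i],7),1),np.round(at(p,cen[i],13),1))
b=((hsv[...,0]>95)&(hsv[...,0]<130)&(hsv[...,1]>70)).astype(np.uint8);b[:90]=0;b[180:]=0;b[:,:275]=0;b[:,405:]=0
n,l,s,cen=cv2.connectedComponentsWithStats(b,connectivity=8)
for i in range(1,n):
    if s[i,4]>2: 
        q=s[i,:2]+(s[i,2:4]-1)/2
        print("blue",s[i],q,np.round(at(p,q,6),1))
for nm,px in dict(sackUL=(243,175),sackR=(240,215),jigcorner=(345,262),jigL=(300,375),jigpost=(415,212),knob=(435,208),tw=(422,133),bench=(180,0)).items():print(nm,np.round(at(p,px,20)))
```

```text
cam [ 396. -216.  879.]
dark [307.    4.4] 57 [ 889.4 -201.9    7. ] [ 886. -202.   13.]
dark [281.5  10.9] 277 [ 875.4 -156.4    7. ] [ 872.1 -156.8   13. ]
dark [350.4  16.5] 53 [ 868.5 -280.5    7. ] [ 865.2 -280.    13. ]
dark [327.6  23.6] 165 [ 853.6 -239.5    7. ] [ 850.4 -239.4   13. ]
dark [374.9  24.1] 38 [ 855.2 -324.8    7. ] [ 852.1 -324.1   13. ]
dark [295.3  55.8] 67 [ 790.8 -183.2    7. ] [ 788.1 -183.4   13. ]
dark [334.7  59.9] 81 [ 785.1 -253.3    7. ] [ 782.4 -253.1   13. ]
dark [247.6  60.1] 93 [780.5 -99.    7. ] [777.8 -99.8  13. ]
dark [337.2 115.1] 119 [ 683.5 -259.     7. ] [ 681.6 -258.7   13. ]
dark [377.3 113.8] 109 [ 687.7 -329.2    7. ] [ 685.6 -328.5   13. ]
dark [297.3 116.8] 108 [ 678.8 -189.4    7. ] [ 676.8 -189.5   13. ]
dark [339.4 154.2] 112 [ 613.4 -263.7    7. ] [ 611.9 -263.3   13. ]
dark [295.3 227.4] 134 [ 484.9 -190.6    7. ] [ 484.3 -190.8   13. ]
dark [270.5 255.7] 132 [ 436.7 -150.4    7. ] [ 436.4 -150.9   13. ]
dark [394.5 284.4] 201 [ 392.7 -358.3    7. ] [ 392.7 -357.3   13. ]
blue [363 101  29  27 104] [377. 114.] [ 687.6 -328.9    6. ]
blue [324 102  29  28 108] [338.  115.5] [ 683.1 -260.4    6. ]
blue [284 104  29  27 108] [298. 117.] [ 678.7 -190.6    6. ]
blue [366 139  29  29 113] [380. 153.] [ 617.5 -334.2    6. ]
blue [326 141  29  28 110] [340.  154.5] [ 613.2 -264.8    6. ]
blue [285 143  29  28 107] [299.  156.5] [ 608.1 -194.     6. ]
blue [379 152   2   2   3] [379.5 152.5] [ 618.4 -333.3    6. ]
sackUL [ 571. -101.   20.]
sackR [503. -99.  20.]
jigcorner [ 428. -274.   20.]
jigL [ 247. -204.   20.]
jigpost [ 514. -391.   20.]
knob [ 521. -425.   20.]
tw [ 651. -405.   20.]
bench [883.  23.  20.]
```

View pics/topc.png

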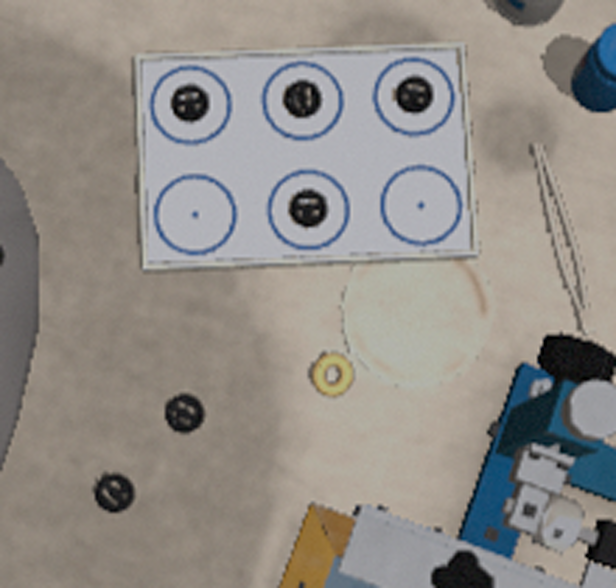

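```bash
cat >> h.py <<'E'
def tri(p1,a,p2,b):
    o1,d1=ray(p1,a);o2,d2=ray(p2,b)
    A=np.c_[d1,-d2];k=np.linalg.lstsq(A,o2-o1,rcond=None)[0]
    x,y=o1+k[0]*d1,o2+k[1]*d2
    return np.round((x+y)/2),round(np.linalg.norm(x-y),1)
def go(xyz,yaw,s=None):
    s=s or arm.observe();R=Ro.from_euler('xyz',s["eef_rot"],degrees=True)
    T=Ro.from_euler('xyz',[180,0,yaw],degrees=True)
    print("turn",np.round((R.inv()*T).as_rotvec(),3),"shift cm",np.round(R.inv().apply(np.array(xyz)-s["eef_pos"])/10,2))
E
python3 - <<'E'
from h import *
s=arm.observe()
t=arm.read_camera("top");d=arm.read_camera("side")
for n,a,b in(("sackcap",(128,355),(452,268)),("sackcap",(141,349),(461,279)),("sackcap'",(141,349),(452,268)),("blue bottle",(454,93),(260,164)),("post bottle",(443,226),(341,127)),("blackknob",(545,250),(354,106)),("framecorner",(345,264),(398,213)),("framecorner2",(302,372),(445,212)),("capa",(271,256),(355,240)),("capb",(296,228),(332,231))):print(n,*tri(t,a,d,b))
go([560,300,330],-50);go([436,-151,150],-90)
E
python3 -c "
import cv2;a=cv2.imread('pics/side0.png')[80:280,180:500];cv2.imwrite('pics/sidec.png',cv2.resize(a,None,fx=2.5,fy=2.5,interpolation=2))"
```

```text
sackcap [289.  47.  85.] 10.0
sackcap [282.  40.  59.] 14.6
sackcap' [290.  34.  75.] 2.2
blue bottle [ 700. -448.   68.] 10.8
post bottle [ 472. -395.  187.] 0.5
blackknob [ 439. -520.  214.] 2.4
framecorner [ 379. -265.   24.] 92.2
framecorner2 [ 250. -206.   53.] 15.0
capa [ 436. -151.    9.] 0.7
capb [ 485. -192.    6.] 1.2
turn [-0.     0.     0.574] shift cm [ 44.68  22.34 -10.34]
turn [-0.     0.     1.272] shift cm [46.11 69.09  7.65]
```

View pics/sidec.png

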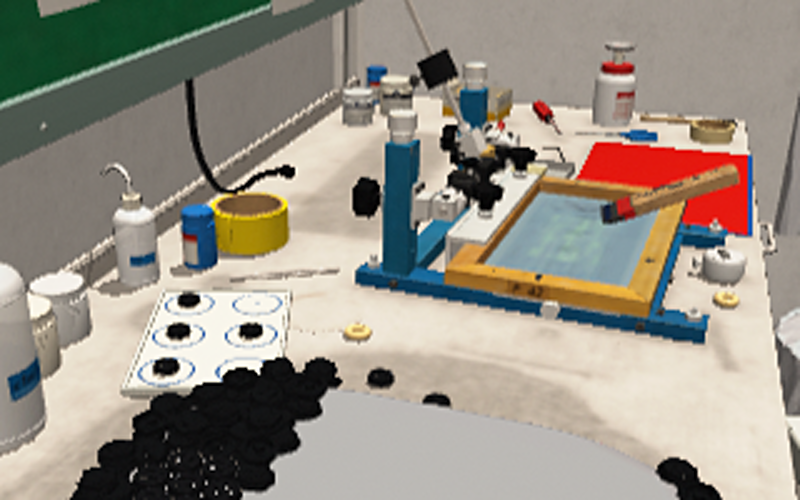

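Stereo confirms the caps at about (436,-151) and (485,-191). The sack is about 90 mm high and the jig post (472,-395) is 187 mm high. I'll raise the tool and swing across.

```bash
python3 -m inch '[[[0,0,0],[2,0,-5],0.5],[[0,0,0.15],[8,3,-10],0.5],[[0,0,0.33],[14,5,-10.3],0.5],[[0,0,0.5],[20,8,-10.3],0.5],[[0,0,0.57],[26,11,-10.3],0.5],[[0,0,0.57],[32,14,-10.3],0.5],[[0,0,0.57],[38,18,-10.3],0.5],[[0,0,0.57],[44.7,22.3,-10.3],0.5]]'
python3 - <<'E'
from h import *
s=arm.observe();print(s["joint_positions"]);go([560,50,300],-70);go([450,-151,200],-90)
E
```

```text
t: 1.6
eef_pos: [523.0, 343.5, 329.8]
eef_rot: [-180.0, 0.0, -49.8]
force: [1.1, 0.8, 0.2]
grip_width: 43.9
[ 5.11485986e+01  1.32747484e+01  3.77490153e+00  1.42809567e-03
 -8.04731920e+01 -1.09165341e+01]
turn [-0.     0.     0.353] shift cm [24.8  16.13  2.97]
turn [-0.     0.     0.702] shift cm [33.04 37.52 12.96]
```

```bash
python3 -m inch '[[[0,0,0.15],[6,4,1],0.5],[[0,0,0.25],[12,8,2],0.5],[[0,0,0.35],[18,12,3],0.5],[[0,0,0.35],[24.8,16,3],0.5],[[0,0,0.5],[27,22,5],0.5],[[0,0,0.6],[29,27,7],0.5],[[0,0,0.7],[31,32,10],0.5],[[0,0,0.7],[33,37.5,13],0.5]]'
python3 - <<'E'
from h import *
s=arm.observe();print(np.round(s["joint_positions"]));go([436,-151,140],-90)
E
```

```text
t: 2.6
eef_pos: [466.7, -119.2, 217.7]
eef_rot: [-179.9, 0.0, -90.0]
force: [1.0, -0.4, 0.6]
grip_width: 44.2
[  9.   2. -24.  -0. -64.  -9.]
turn [-0.002  0.     0.001] shift cm [3.18 3.09 7.76]
```

```bash
python3 -m inch '[[[0,0,0],[3.2,3.1,4],0.5],[[0,0,0],[3.2,3.1,7.8],0.5],[[0,0,0],[3.2,3.1,7.8],0.5]]'
python3 - <<'E'
from h import *
s=arm.observe();print(s["eef_pos"],s["eef_rot"])
p=arm.read_camera("wrist");cv2.imwrite("pics/w1.png",p["image"])
for q,z in(("cap_a",9),("ring_a",6)):
    for r in arm.look_for(q,p):print(q,np.round(r["position"]),round(r["score"],2),np.round(at(p,r["position"],z,s),1))
E
```

```text
t: 2.98
eef_pos: [433.8, -151.6, 138.0]
eef_rot: [179.8, 0.0, -90.0]
force: [-0.4, -0.3, 0.1]
grip_width: 44.2
[ 433.79527858 -151.62791058  137.9708279 ] [ 1.79845859e+02  2.19201092e-02 -9.00314569e+01]
cap_a [313. 190.] 0.73 [ 439.  -152.3    9. ]
cap_a [267. 155.] 0.64 [ 486.  -190.7    9. ]
```

View pics/w1.png

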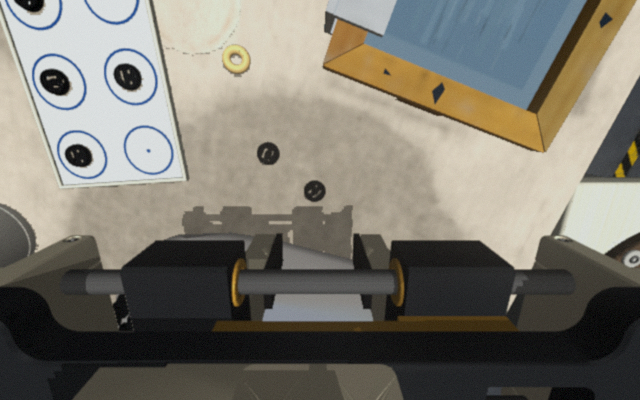

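The wrist view shows cap a at (314,190), cap b at (268,153) and the beige ring at (236,59). Wrist and top positions agree within 2 mm.

Run:
```python
from h import *
s=arm.observe();p=arm.read_camera("wrist");print(np.round(p["mount"],2))
im=p["image"];g=cv2.cvtColor(im,cv2.COLOR_BGR2GRAY)
m=(g<60).astype(np.uint8);m[:,:230]=0;m[205:]=0;m[:130]=0;m[:,340:]=0
n,l,st,c=cv2.connectedComponentsWithStats(m)
for i in range(1,n):
    if st[i,4]>100:print(c[i],st[i],np.round(at(p,c[i],7,s),1))
print(np.round(at(p,(148.5,151),6,s),1))
go([437.5,-151.5,4],-90)
```

```text
[[   0.     -0.96   -0.29   79.02]
 [   1.      0.      0.     -0.63]
 [   0.     -0.29    0.96 -158.63]
 [   0.      0.      0.      1.  ]]
[272.91258741 151.96853147] [263 142  21  21 286] [ 485.3 -191.9    7. ]
[318.18613139 189.2080292 ] [309 180  20  20 274] [ 437.5 -151.6    7. ]
[ 616.7 -192.4    6. ]
turn [-0.004  0.     0.002] shift cm [ 0.07  0.06 13.73]
```

```bash
python3 -m inch '[[[0,0,0],[0.1,0.1,5],0.5],[[0,0,0],[0.1,0.1,10],0.5],[[0,0,0],[0.1,0.1,12.5],0.5],[[0,0,0],[0.1,0.1,13.4],0.5],[[0,0,0],[0.1,0.1,13.6],0.5],[[0,0,0],[0.1,0.1,13.6],0.5]]' 10
python3 - <<'E'
from h import *
s=arm.observe();print(s["eef_pos"],s["eef_rot"])
p=arm.read_camera("wrist");cv2.imwrite("pics/w2.png",p["image"])
p=arm.read_camera("top");cv2.imwrite("pics/t2.png",p["image"])
E
```

```text
t: 3.92
eef_pos: [438.2, -151.6, 6.4]
eef_rot: [-179.6, 0.0, -89.9]
force: [0.2, -0.3, -0.2]
grip_width: 43.6
[ 438.17053823 -151.64833183    6.38454275] [-1.79622906e+02  1.68244201e-02 -8.98642986e+01]
```

View pics/w2.png

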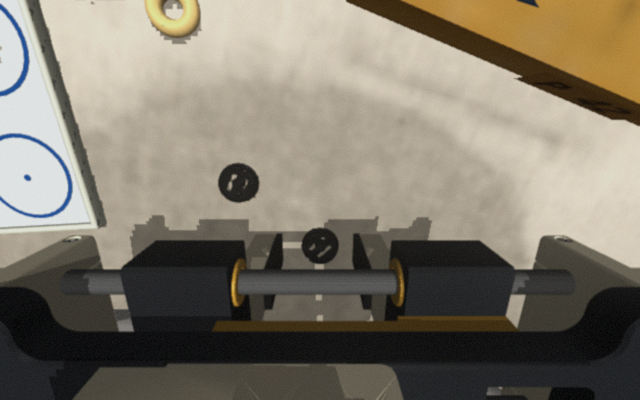

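The cap at (320,245) is between the fingers. I'll check its offset along tool x.

Run:
```python
from h import *
s=arm.observe();print(s["eef_pos"]);p=arm.read_camera("wrist")
print(at(p,(320,245),9,s),at(p,(238,183),9,s)); go([437.5,-151.5,3.5],-90)
```

```text
[ 437.99778249 -151.70753653    6.36855023]
[ 436.92088592 -153.19570507    9.        ] [ 484.67097974 -192.49464149    9.        ]
turn [-0.006  0.     0.002] shift cm [-0.02  0.03  0.27]
```

```bash
python3 -m inch '[[[-0.005,0,0],[0.1,0.1,0.3],0.5],[[-0.005,0,0],[0.1,0.1,0.3],0.5],[[-0.005,0,0],[0.1,0.1,0.3],0.1],[[-0.005,0,0],[0.1,0.1,0.3],0.1],[[-0.005,0,0],[0.1,0.1,0.3],0.1],[[-0.005,0,0],[0.1,0.1,0.3],0.1]]' 12
```

```text
t: 4.82
eef_pos: [436.8, -152.7, 3.2]
eef_rot: [-179.9, 0.0, -89.9]
force: [0.5, 0.0, -0.1]
grip_width: 21.4
```

```bash
python3 -m inch '[[[0,0,0],[0,0,0],0.1],[[0,0,0],[0,0,0],0.1],[[0,0,0],[0,0,-3],0.1],[[0,0,0],[0,0,-7],0.1],[[0,0,0],[0,0,-10],0.1],[[0,0,0],[0,0,-10],0.1]]' 12
python3 - <<'E'
from h import *
s=arm.observe();print(s["eef_pos"],s["eef_rot"],s["grip_width"])
p=arm.read_camera("wrist");cv2.imwrite("pics/w3.png",p["image"])
p=arm.read_camera("side");cv2.imwrite("pics/s3.png",cv2.resize(p["image"][100:290,240:480],None,fx=3,fy=3,interpolation=2))
go([608.5,-193.8,100],-45)
E
```

```text
t: 5.58
eef_pos: [438.3, -152.7, 105.5]
eef_rot: [-179.6, 0.0, -89.9]
force: [-0.3, 0.5, -1.4]
grip_width: 21.3
[ 438.32386123 -152.73833815  105.52514829] [-1.79625545e+02  2.97108943e-02 -8.98685595e+01] 21.26404219572104
turn [-0.002 -0.    -0.784] shift cm [  4.14 -17.19   0.34]
```

View pics/w3.png

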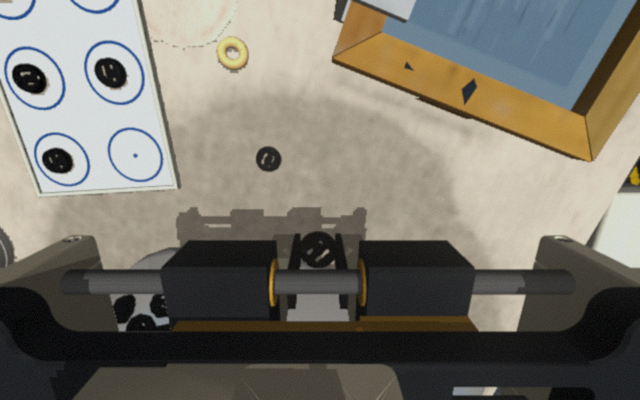

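View pics/s3.png

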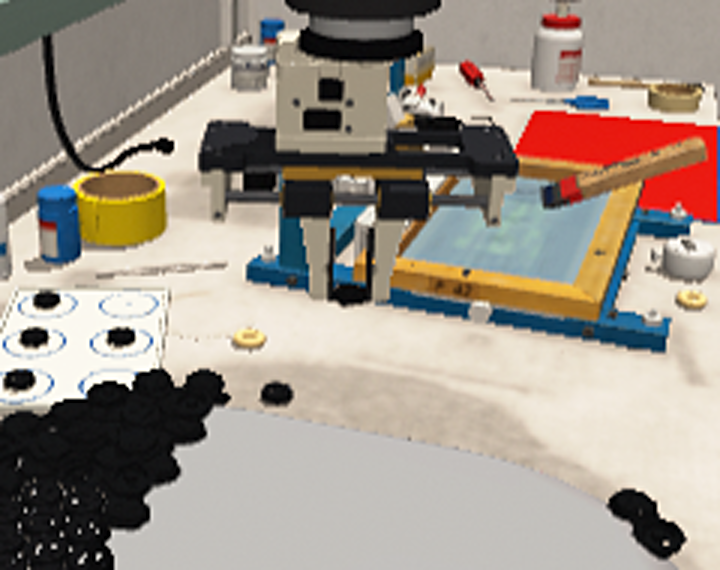

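The cap is held level between the tapered tips at (318,250). Ring A's dot is at (135,155), so I'll measure it from here.

Run:
```python
from h import *
s=arm.observe();p=arm.read_camera("wrist");im=p["image"]
cv2.imwrite("pics/w4.png",cv2.resize(im[110:200,90:180],None,fx=6,fy=6,interpolation=2))
for c in((135,155.5),):print(at(p,c,6,s))
for r in arm.look_for("ring_a",p):print(r["position"],r["score"],at(p,r["position"],6,s))
print("capb",[np.round(at(p,r["position"],8,s),1) for r in arm.look_for("cap_a",p)])
go([610,-194.5,60],-90)
```

```text
[ 605.43324302 -194.82075593    6.        ]
capb [array([ 437.2, -101.9,    8. ]), array([ 486.4, -191.3,    8. ])]
turn [0.001 0.    0.002] shift cm [  4.21 -17.4    4.21]
```

```bash
python3 -m inch '[[[0,0,0],[1.4,-6,0],0.1],[[0,0,0],[2.9,-12,0],0.1],[[0,0,0],[4.2,-17.2,0],0.1],[[0,0,0],[4.2,-17.2,3],0.1],[[0,0,0],[4.2,-17.2,6],0.1],[[0,0,0],[4.2,-17.2,6],0.1]]'
python3 - <<'E'
from h import *
s=arm.observe();print(s["eef_pos"],s["eef_rot"],s["grip_width"])
p=arm.read_camera("wrist");cv2.imwrite("pics/w5.png",p["image"])
p=arm.read_camera("top");cv2.imwrite("pics/t5.png",cv2.resize(p["image"][60:260,200:480],None,fx=2.8,fy=2.8,interpolation=2))
go([607.5,-195,11],-90)
E
```

```text
t: 6.58
eef_pos: [605.3, -194.4, 38.3]
eef_rot: [179.5, 0.0, -89.9]
force: [0.8, 1.2, 0.5]
grip_width: 21.0
[ 605.30249154 -194.35826242   38.33195963] [ 1.79545803e+02  4.58894733e-02 -8.99254810e+01] 20.99790540952811
turn [ 0.002 -0.     0.002] shift cm [0.04 0.03 3.09]
```

View pics/w5.png

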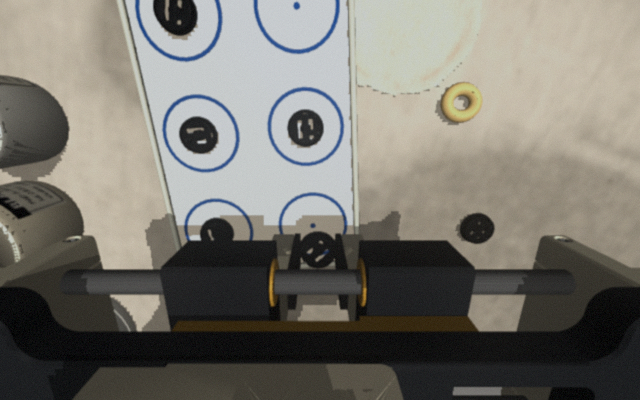

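View pics/t5.png

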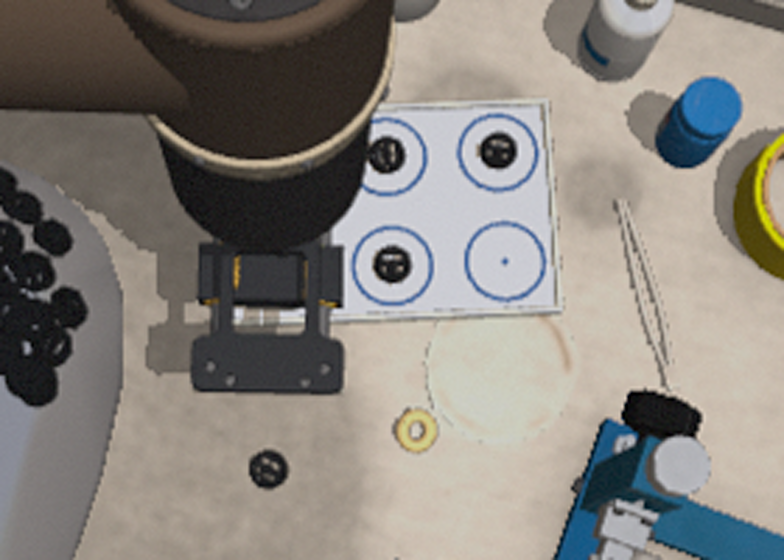

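The ring A dot is at (312,226) ahead of the cap at (318,250). Ring B's dot is at (297,6) and cap b is at (477,228).

Run:
```python
from h import *
s=arm.observe();p=arm.read_camera("wrist");print(s["eef_pos"])
for n,c,z in(("ringA",(312.5,226),6),("ringB",(296.5,6),6),("capb",(477,228),9),("laid",(305,128),15),("heldcap",(318,249),s["eef_pos"][2]+5)):print(n,np.round(at(p,c,z,s),1))
go([607.5,-195,10],-90)
```

```text
[ 607.88919138 -194.56475604   41.91341063]
ringA [ 612.1 -192.7    6. ]
ringB [ 621.4 -336.     6. ]
capb [ 489.  -192.7    9. ]
laid [ 616.7 -265.    15. ]
heldcap [ 608.1 -194.5   46.9]
turn [ 0.    -0.     0.002] shift cm [0.04 0.1  3.28]
```

```bash
python3 -m inch '[[[0,0,0],[0,-0.1,2],0.1],[[0,0,0],[0,-0.1,2.7],0.1],[[0,0,0],[0,-0.1,3.0],0.1],[[0,0,0],[0,-0.1,3.15],0.1],[[0,0,0],[0,-0.1,3.15],0.1],[[0,0,0],[0,-0.1,3.15],0.1]]'; python3 -c "
from h import *
s=arm.observe();print(s['eef_pos'],s['force'],s['grip_width'])"
```

```text
t: 7.48
eef_pos: [609.8, -194.6, 11.7]
eef_rot: [-180.0, -0.0, -89.9]
force: [0.5, 0.2, -0.3]
grip_width: 21.5
[ 609.75646883 -194.56713805   11.73851151] [ 0.54304448  0.20050723 -0.26926158] 21.547682228762277
```

```bash
python3 -m inch '[[[0,0,0],[0,0,0.1],0.1],[[0,0,0],[0,0,0.2],0.1],[[0,0,0],[0,0,0.2],0.1]]'
python3 - <<'E'
from h import *
s=arm.observe();print(s["eef_pos"])
p=arm.read_camera("wrist");cv2.imwrite("pics/w6.png",p["image"])
s=arm.observe();print(s["eef_pos"],s["force"])
E
```

```text
t: 7.85
eef_pos: [609.6, -194.6, 9.6]
eef_rot: [-180.0, -0.0, -89.9]
force: [0.5, 0.2, -0.0]
grip_width: 21.3
[ 609.6318776  -194.56017209    9.58394806]
[ 609.70315303 -194.57547101    9.63936307] [-0.60841386  0.21369952  0.06840805]
```

View pics/w6.png

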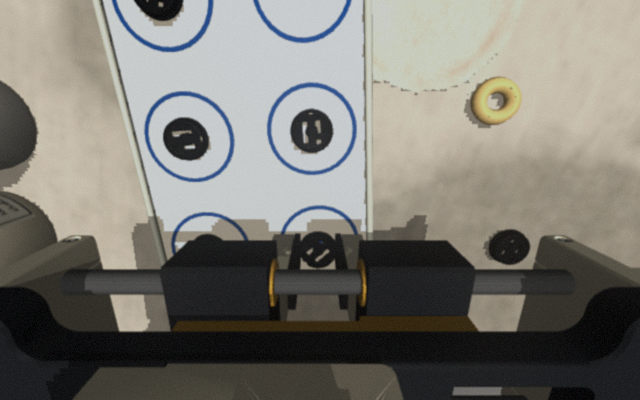

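The cap at (318,250) is centred under the ring arc (top at (317,207)). Releasing it.

```bash
python3 -m inch '[[[0,0,0],[0,0,0],0.32],[[0,0,0],[0,0,0],0.36],[[0,0,0],[0,0,0],0.36],[[0,0,0],[0,0,-2],0.36],[[0,0,0],[0,0,-7],0.5],[[0,0,0],[0,0,-12],0.5]]'
python3 - <<'E'
from h import *
s=arm.observe()
p=arm.read_camera("wrist");cv2.imwrite("pics/w7.png",p["image"])
print(s["eef_pos"]);go([485.5,-191.5,60],-90)
E
```

```text
t: 8.65
eef_pos: [609.3, -194.6, 130.7]
eef_rot: [180.0, -0.0, -89.9]
force: [1.2, -0.5, 0.2]
grip_width: 42.3
[ 609.2756296  -194.59277551  130.66112536]
turn [-0.01  -0.003  0.004] shift cm [-0.47 12.83  7.75]
```

View pics/w7.png

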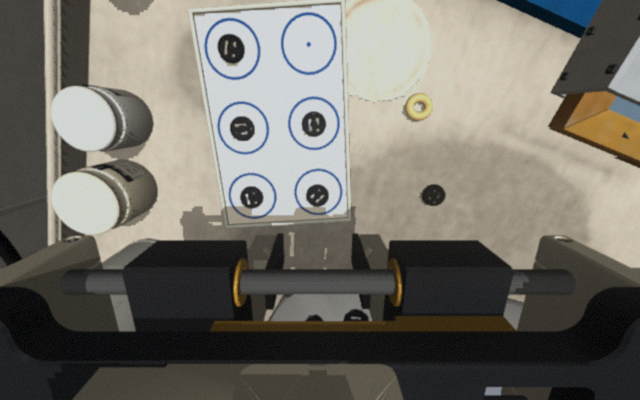

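Cap a lies in ring A at (317,195), with the ring centre at about (318,191). Next is cap b at (433,195).

```bash
python3 -m inch '[[[0,0,0],[-0.2,6,1],0.5],[[0,0,0],[-0.3,12.4,4],0.5],[[0,0,0],[-0.3,12.4,8],0.5],[[0,0,0],[-0.3,12.4,10.5],0.5],[[0,0,0],[-0.3,12.4,10.5],0.5]]'
python3 - <<'E'
from h import *
p=arm.read_camera("top");s=arm.observe()
p=arm.read_camera("wrist");cv2.imwrite("pics/w8.png",p["image"])
print(s["eef_pos"],s["eef_rot"])
for r in arm.look_for("cap_a",p):print(np.round(r["position"],1),round(r["score"],2),np.round(at(p,r["position"],8,s),1))
go([485.3,-191.5,3.5],-90)
E
```

```text
t: 9.32
eef_pos: [488.6, -193.2, 31.2]
eef_rot: [-179.6, -0.1, -89.8]
force: [-0.1, 1.1, -0.1]
grip_width: 43.6
[ 489.84710775 -193.31689635   32.41369576] [-1.79524355e+02 -1.59074817e-01 -8.97680283e+01]
[323.9 230.4] 0.78 [ 485.9 -193.     8. ]
[147.2 231.6] 0.71 [ 613.3 -190.9    8. ]
turn [-0.011 -0.003  0.004] shift cm [-0.19  0.61  3.  ]
```

View pics/w8.png

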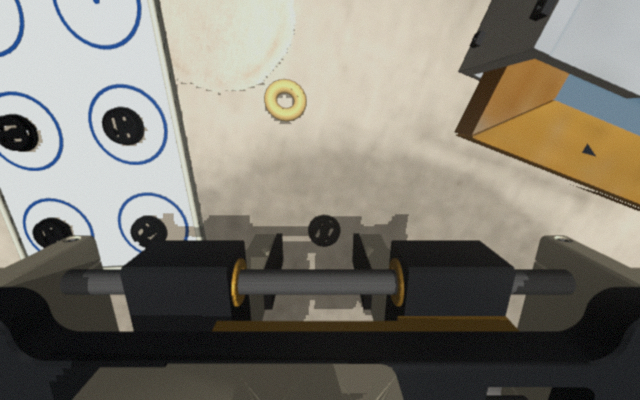

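```bash
python3 -m inch '[[[-0.008,0,0],[-0.1,0.35,1.5],0.5],[[-0.008,0,0],[-0.1,0.35,2.5],0.5],[[-0.008,0,0],[-0.1,0.35,2.7],0.5],[[-0.008,0,0],[-0.1,0.35,2.7],0.5]]'
python3 - <<'E'
from h import *
s=arm.observe()
p=arm.read_camera("wrist");cv2.imwrite("pics/w9.png",p["image"])
print(s["eef_pos"],s["eef_rot"],at(p,(320,245),9,s))
for r in arm.look_for("cap_a",p):print(np.round(r["position"],1),round(r["score"],2),np.round(at(p,r["position"],8,s),1))
E
```

```text
t: 9.98
eef_pos: [487.7, -192.5, 6.3]
eef_rot: [-179.9, -0.2, -89.8]
force: [0.9, 0.0, 0.1]
grip_width: 44.0
[ 487.74543529 -192.45291976    6.26368578] [-1.79860863e+02 -1.68123374e-01 -8.97556822e+01] [ 486.68449674 -193.98247624    9.        ]
[322.1 244. ] 0.84 [ 485.4 -194.2    8. ]
[116.3 246.1] 0.56 [ 614.2 -191.9    8. ]
```

View pics/w9.png

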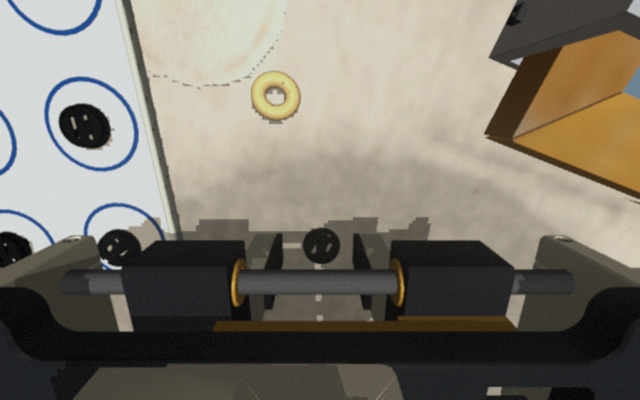

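The geometry matches the first grasp: the cap is at (322,244). I'll lower 3 mm, shut the fingers and lift.

```bash
python3 -m inch '[[[0,0,0],[0.1,0.1,0.3],0.5],[[0,0,0],[0.1,0.15,0.3],0.5],[[0,0,0],[0.1,0.15,0.3],0.1],[[0,0,0],[0.1,0.15,0.3],0.1],[[0,0,0],[0.1,0.15,0.3],0.1],[[0,0,0],[0.1,0.15,0.3],0.1],[[0,0,0],[0.1,0.15,0.3],0.1],[[0,0,0],[0.1,0.15,0.3],0.1]]' 12
python3 -m inch '[[[0,0,0],[0,0,-4],0.1],[[0,0,0],[0,0,-10],0.1],[[0,0,0],[0,0,-12],0.1],[[0,0,0],[0,0,-12],0.1]]'
python3 - <<'E'
from h import *
s=arm.observe();print(s["eef_pos"],s["eef_rot"],s["grip_width"])
p=arm.read_camera("wrist");cv2.imwrite("pics/w10.png",p["image"])
p=arm.read_camera("top")
im=p["image"];cv2.imwrite("pics/t10.png",cv2.resize(im[80:290,230:450],None,fx=2.8,fy=2.8,interpolation=2))
for z in(60,):go([618.5,-333.5,z],0)
E
```

```text
t: 11.08
eef_pos: [486.6, -193.5, 3.7]
eef_rot: [-179.8, -0.2, -89.8]
force: [0.1, 0.3, 0.2]
grip_width: 21.0
t: 11.58
eef_pos: [487.3, -193.2, 125.7]
eef_rot: [-179.6, -0.2, -89.7]
force: [-0.4, 0.4, -0.9]
grip_width: 21.5
[ 487.30840967 -193.16571645  125.66910818] [-1.79570588e+02 -1.77645933e-01 -8.97485772e+01] 21.53728374694756
turn [-0.    -0.004 -1.567] shift cm [ 14.09 -13.2    6.4 ]
```

View pics/w10.png

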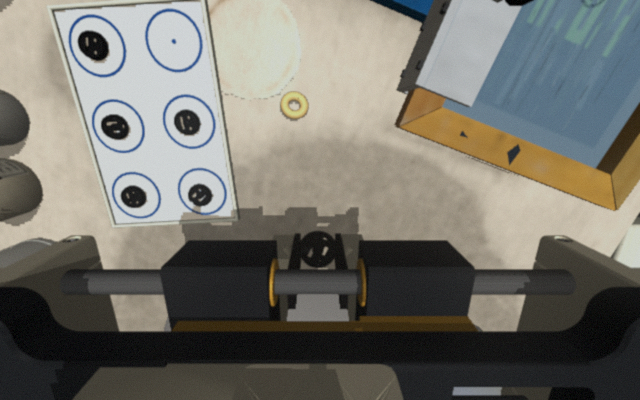

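View pics/t10.png

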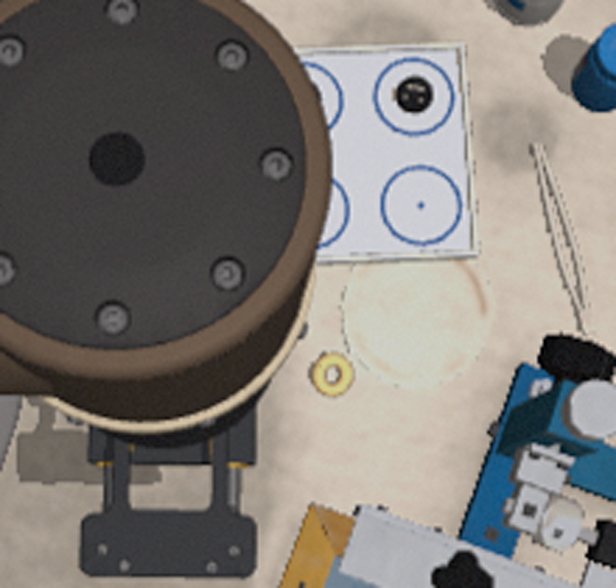

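Cap b is held at (318,250) with 21.5 mm opening. I'll go to ring B, turning the body along the row to stay clear of the jig post.

```bash
python3 -m inch '[[[0,0,-0.18],[2,-4,0],0.1],[[0,0,-0.36],[4,-8,0],0.1],[[0,0,-0.54],[6,-12,0],0.1],[[0,0,-0.72],[8,-13.2,0],0.1],[[0,0,-0.9],[10,-13.2,0],0.1],[[0,0,-1.08],[12,-13.2,0],0.1],[[0,0,-1.26],[14.1,-13.2,0],0.1],[[0,0,-1.44],[14.1,-13.2,0],0.1]]'
python3 - <<'E'
from h import *
s=arm.observe();print(np.round(s["joint_positions"]),s["grip_width"]);go([618.5,-333.5,60],0)
E
```

```text
t: 12.68
eef_pos: [617.1, -334.6, 121.2]
eef_rot: [179.9, 0.0, -7.0]
force: [-0.6, 0.4, 0.2]
grip_width: 21.1
[-13.  27.  -3.   0. -60.  95.] 21.075110808027453
turn [ 0.002  0.001 -0.123] shift cm [ 0.13 -0.14  6.12]
```

```bash
python3 -m inch '[[[0,0,-0.12],[0.1,-0.1,3],0.1],[[0,0,-0.12],[0.1,-0.1,6],0.1],[[0,0,-0.12],[0.1,-0.1,8],0.1],[[0,0,-0.12],[0.1,-0.1,8],0.1],[[0,0,-0.12],[0.1,-0.1,8],0.1]]'
python3 - <<'E'
from h import *
s=arm.observe()
p=arm.read_camera("wrist");cv2.imwrite("pics/w11.png",p["image"])
p=arm.read_camera("top");cv2.imwrite("pics/t11.png",cv2.resize(p["image"][60:260,230:510],None,fx=2.8,fy=2.8,interpolation=2))
print(s["eef_pos"]);go([618.5,-333.5,10],0)
E
```

```text
t: 13.3
eef_pos: [618.8, -334.1, 41.9]
eef_rot: [179.9, -0.0, -0.1]
force: [-0.1, 0.2, 0.2]
grip_width: 21.5
[ 618.76057173 -334.1209319    41.87130772]
turn [ 0.002 -0.001 -0.002] shift cm [-0.06 -0.07  3.26]
```

View pics/w11.png

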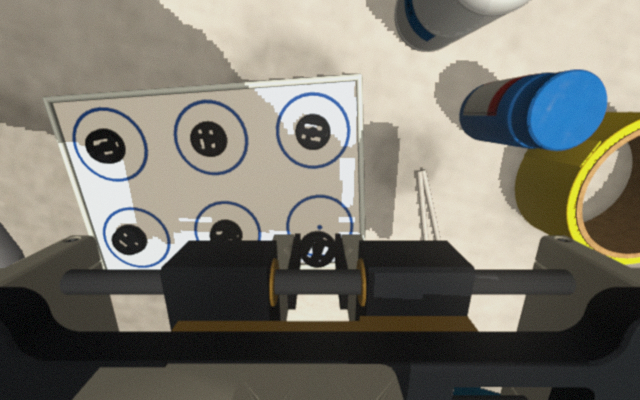

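View pics/t11.png

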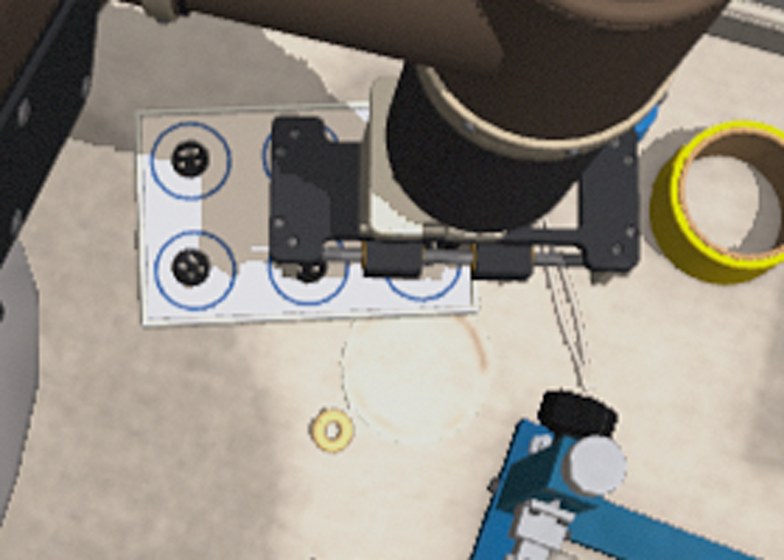

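Cap a looks well centred in ring A in the top view (190,268). In the wrist view, ring B's dot (319,227) is directly ahead of the held cap (318,249), matching the first placement. Lowering now.

```bash
python3 -m inch '[[[0,0,0],[0,-0.05,2],0.1],[[0,0,0],[0,-0.05,2.7],0.1],[[0,0,0],[0,-0.05,3.0],0.1],[[0,0,0],[0,-0.05,3.15],0.1],[[0,0,0],[0,-0.05,3.2],0.1],[[0,0,0],[0,-0.05,3.2],0.1]]'
python3 - <<'E'
from h import *
p=arm.read_camera("wrist");cv2.imwrite("pics/w12.png",p["image"])
s=arm.observe();print(s['eef_pos'],s['force'],s['grip_width'])
E
```

```text
t: 14.15
eef_pos: [619.3, -333.8, 10.9]
eef_rot: [179.9, -0.1, -0.1]
force: [0.0, 0.3, 0.3]
grip_width: 20.9
[ 619.28355238 -333.74650407   10.90612832] [ 0.91835505  0.11975944 -0.71866031] 20.81436324805366
```

View pics/w12.png

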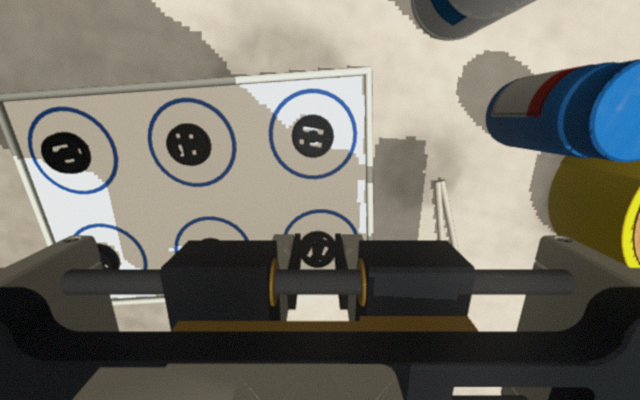

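The ring arc (top at (320,211)) is centred over the cap at (318,250). Lowering the last 1.2 mm and releasing.

```bash
python3 -m inch '[[[0,0,0],[0,0,0.06],0.1],[[0,0,0],[0,0,0.12],0.1],[[0,0,0],[0,0,0.12],0.1]]'; python3 -m inch '[[[0,0,0],[0,0,0],0.32],[[0,0,0],[0,0,0],0.36],[[0,0,0],[0,0,0],0.36],[[0,0,0],[0,0,-2],0.36],[[0,0,0],[0,0,-7],0.4],[[0,0,0],[0,0,-12],0.4],[[0,0,0],[-3,0,-17],0.4],[[0,0,0],[-8,4,-19],0.4]]'
python3 - <<'E'
from h import *
s=arm.observe()
p=arm.read_camera("wrist");cv2.imwrite("pics/w13.png",p["image"])
p=arm.read_camera("top");cv2.imwrite("pics/t13.png",cv2.resize(p["image"][60:260,230:510],None,fx=2.8,fy=2.8,interpolation=2))
E
```

```text
t: 14.58
eef_pos: [619.3, -333.8, 9.8]
eef_rot: [179.9, -0.1, -0.1]
force: [0.2, -0.1, 1.3]
grip_width: 21.2
t: 15.58
eef_pos: [544.1, -370.0, 204.0]
eef_rot: [179.7, -0.5, 0.1]
force: [-0.4, -1.1, -0.7]
grip_width: 34.9
```

View pics/w13.png

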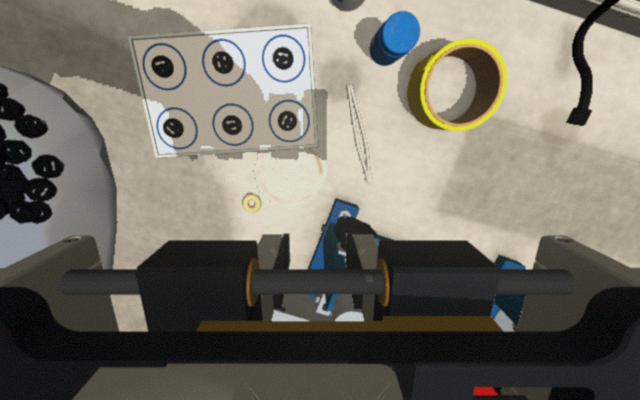

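View pics/t13.png

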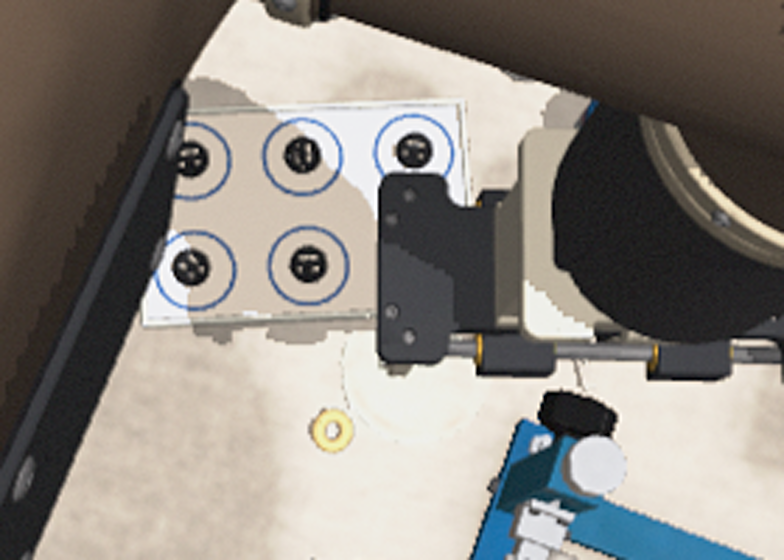

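Both caps are in their rings: wrist px (173,127) in ring A and (288,121) in ring B. The tool stands close to the jig post, so I'll rise and measure the offsets.

```bash
python3 -m inch '[[[0,0,0],[2,-2,-5],0.4],[[0,0,0],[2,-4,-8],0.4],[[0,0,0],[2,-4,-8],0.4],[[0,0,0],[2,-4,-8],0.4]]'
python3 - <<'E'
from h import *
s=arm.observe();p=arm.read_camera("wrist");im=p["image"]
hsv=cv2.cvtColor(im,cv2.COLOR_BGR2HSV)
cv2.imwrite("pics/w14.png",cv2.resize(im[0:200,80:360],None,fx=2.8,fy=2.8,interpolation=2))
b=((hsv[...,0]>95)&(hsv[...,0]<130)&(hsv[...,1]>90)).astype(np.uint8);b[220:]=0;b[:,360:]=0
n,l,st,c=cv2.connectedComponentsWithStats(b)
g=hsv[...,2]
for i in range(1,n):
    if st[i,2]>20 and st[i,3]>20 and st[i,2]<60:
        x,y,w,h,_=st[i]; f=np.zeros_like(b); cv2.ellipse(f,(x+w//2,y+h//2),(w//2-3,h//2-3),0,0,360,1,-1)
        m=((g<60)&(f>0)).astype(np.uint8); ys,xs=np.nonzero(m)
        R=at(p,(x+(w-1)/2,y+(h-1)/2),6,s);C=at(p,(xs.mean(),ys.mean()),13,s)
        print(st[i],len(xs),np.round(R,1),np.round(C,1),"d",round(np.linalg.norm((R-C)[:2]),1))
print(s["force"],s["joint_velocities"])
E
```

```text
t: 16.18
eef_pos: [559.4, -332.5, 284.5]
eef_rot: [179.7, -0.5, -0.2]
force: [0.4, 0.0, -0.3]
grip_width: 35.0
[ 0.44389996  0.03558555 -0.34875088] [-0.51909112  1.27366414 -0.89586304 -0.13295233  0.17943145  0.087257  ]
```

View pics/w14.png

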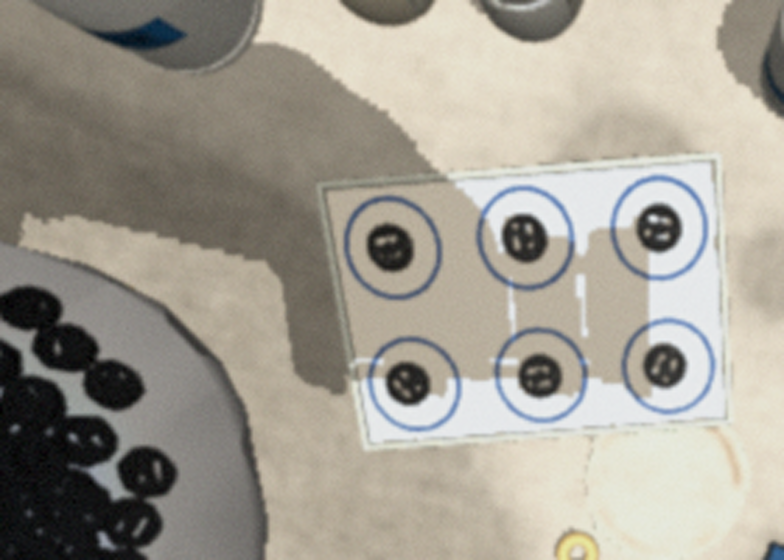

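In the crop the caps sit at (408,384) and (664,365), and the ring centres are at (414,384) and (668,366). That is about 3 mm and 2 mm off, and both caps look flat like the laid ones. Handing in.

```bash
python3 -c "
from workcell import arm
print(arm.finish_job())"
```

```text
the job is handed in; nothing more can be done
None
```

I picked up the two loose black caps and laid one in each of the two empty rings, then handed the job in at about 16 s.

- **Placement:** The last wrist picture, read by eye, shows the caps about 3 mm and 2 mm from their ring centres. They look flat, with the same face up as at the start.
- **Contact:** The robot stood clear at z ≈ 285 mm. The forces I read along the way were only about 1 to 1.5 N.

- **Failed check:** My automatic ring-offset measurement on that last picture returned nothing, because it found no rings. The final offsets therefore rest on the by-eye reading.
- **Disagreements:** The wrist and top cameras differed by about 3 to 4 mm along x, and I aimed between the two. The gripper read about 21 mm on the 24 mm caps.
- **Close pass:** While retreating from the second ring I typed one sideways shift the wrong way. It brought the fingertips within roughly 16 mm above the height of the jig post, but no force showed. I corrected it on the next move.

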